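# Stopper and snap-cap a rock sample canister

## Task

Seal the core sample canister: set the tapered rubber stopper fully into the open neck and let go of it, then put the snap cap over the neck and press it straight down until it clicks past the sprung balls and sits fully down on the gasket. Keep pressing after the click: finish with the fingers still on the cap, pushing it firmly down (roughly 10 newtons), without letting go. Leave the loose drill core in the near channel of the tray, the tablet and the jar where they are.

Things in the scene. Friction and masses are not known exactly. Their poses are not given: they have to be found in the camera images.
- canister: sample canister, fixed to the bench: round aluminium pot 74 mm across in a wooden foot block 100 x 100 x 22 mm. On its flat shoulder lies a black gasket disc, from which a round neck 36 mm across rises to an open rim 96 mm above the bench; four sprung steel balls stand out low on the neck. Origin: centre of its underside, on the bench; z up; only the foot block shows its yaw
- canister_mouth (a point): centre of the open rim of the neck, 96 mm above the bench, on the neck's axis. The bore below it is 27 mm across and 34 mm deep, straight
- canister_seat (a point): point on the neck's axis level with the gasket's top, 62 mm above the bench: where the centre of the cap's underside must end. The four 10 mm balls, 90 degrees apart, have their centres 9 mm above this level and reach 23.5 mm from the axis; they yield inwards on springs
- stopper: black rubber stopper, 40 g, 32 mm tall, loose, standing upright on the bench: tapered plug 20 mm long, 19 mm across at the bottom and 24 mm at its top, under a round head 38 mm across and 12 mm thick, which rests on the neck's rim when fully in (it overhangs the neck by 1 mm all round). Origin: centre of its underside, z up along its axis
- cap: grey plastic snap cap, 80 g, loose, on the bench open side down: round cup 56 mm across, 54 mm tall, with a solid ribbed grip on top 31 mm across and 24 mm tall (78 mm in all). Inside 49 mm across, 50 mm deep; lip at its mouth 43 mm across, 4 mm high, which snaps over the balls. Origin: centre of its underside, z up along its axis
- gasket: black gasket disc on the canister's shoulder, 66 mm across, 2 mm thick; origin: centre of its underside. The cap's lip meets the balls with the cap's underside about 13 mm above the gasket's top; some 10 to 15 N takes it over them, at about 9 mm the force drops (the click), from about 6 mm the balls draw the cap down, and on the gasket the force rises again steeply
- core_a: bystander: loose loose grey rock drill core, 48 mm across, 170 mm long, lying in the near channel of the wooden core tray beyond the work (tray 45 mm tall, fixed). Origin under its middle, length along y
- tablet: bystander: black rugged tablet lying flat, 130 x 200 x 14 mm, origin at the centre of its underside
- jar: bystander: closed jar with a white lid, 64 mm across, 85 mm tall, origin at the centre of its underside
Mind the look-alikes: they are no part of the job. What is shaped like the cap but pink or purple is not meant.

How it is judged:
On the way, in this order (a step that is already met when the one before it is completed fails the run):
1. the stopper is fully in the neck, head on the rim, and let go (horizontal distance between stopper and canister_mouth below 0.005 m and z of stopper in the frame of canister_mouth below -0.017 m and angle between stopper's own z axis and vertical below 0.1 rad and contact force between the fingers and stopper below 0.1 N), for 0.2 s.
2. the cap has clicked past the balls and is down on the gasket (z of cap in the frame of canister_seat below 0.0025 m and horizontal distance between cap and canister_seat below 0.005 m and angle between cap's own z axis and vertical below 0.07 rad), for 0.1 s.
At the end, for the whole second after the job is handed in: Stopper in the neck: underside 17 mm or more below the rim, within 5 mm of the axis, tilt under 0.1 rad. Cap: underside within 2.5 mm of the gasket top, within 5 mm of the axis, tilt under 0.07 rad, at rest, fingers on it (over 3 N), pressed on the gasket with over 4 N for the last second (all of step 2 and contact force between cap and gasket above 4 N and contact force between the fingers and cap above 3 N and linear speed of cap below 0.02 m/s and horizontal distance between stopper and canister_mouth below 0.005 m and z of stopper in the frame of canister_mouth below -0.017 m and angle between stopper's own z axis and vertical below 0.1 rad); the arm keeps its last pose, push and grip.
It fails at once if the loose drill core was disturbed (distance of core_a from where it was at the start of the episode above 0.03 m).
It fails at once if the tablet or the jar was disturbed (distance of any of tablet, jar from where it was at the start of the episode above 0.03 m).
It also fails if it takes over 64 s, if anything falls off the work surface, if the arm or the gripper's body presses on something with over 40 N, if the wrist force passes 120 N, or if a joint passes its speed limit or range.

## Robot

A 6-joint arm with a two-finger parallel gripper is mounted at the origin on the work surface. World frame = base frame: x ahead of the robot, y to its left, z up, the work surface at z = 0. Lengths are in m, angles in rad, forces in N, time in s.
With the tool pointing down it reaches from about 0.35 to 1 m from the base axis. Payload 7.1 kg.
Tool frame: the origin (TCP) lies midway between the tips of the shut fingers; the grasp point (between the pads) lies 19 mm behind it; z points along the fingers, y is the direction in which the jaws open and shut (so a half turn about z gives the same grasp; the last joint's range is limited). The gripper opens to 85 mm and grips with 20 to 120 N. Pads are 22 mm wide; open, the fingers measure 114 mm over their backs; the gripper's body (76 mm by 85 mm) begins 54 mm behind the grasp point. The pads swing forward as they close: fully open they stand 13 mm farther back than shut.
Start: joints at [-1.357, 0.423, 1.63, -0, 1.089, -0.019], TCP at [0.144, -0.608, 0.231] pointing down, gripper open.
Joint ranges: [-3, 3], [-0.9, 2.11], [0.09, 2.58], [-1.31, 4.45], [0.11, 2.69], [-2.54, 2.54]. Speed limits (rad/s): [2.39, 2.39, 3.01, 3.14, 3.14, 3.14].

## Interface

Orientations are given as a unit quaternion [w, x, y, z].
In Python, from rig import arm gives the robot as it stands.
- The arm moves only by the shell command python3 -m crank 'ROWS' [OPENING] [FORCE]. ROWS is JSON, a list of rows, each a list of 4 numbers: the shift along the tool's x, y, z in m, then the turn about the tool's z in rad. A call has 1 to 10 rows; each row shifts and turns the commanded pose from where the row before left it, along the tool's axes as they then stand; what a row does not reach is not made up. A row lasts 1/8 s, in which the tool goes at most 62.5 mm and 10.7 degrees, less where a joint would pass 70% of its speed; a pose out of reach is approached as far as the arm can. A call with a gripper value outside its range is refused whole. OPENING is the gripper's target within -1 to 1 (fully open at 1, half-way at 0, shut at -1), set as the call begins (- or left out, the last holds). The fingers move at their own pace and stop on an object; FORCE is the grip in N (left out, the last holds). Time passes only in rows, so rows that do not move let the fingers close. It gives the time, the measured TCP pose, the force and the opening at its end, in the units of the state.
- arm.read_state(): the state, without advancing time (a new reading comes with each control period).
- arm.grab_frame(name): name is "scene" or "top"; returns the picture (400x640x3 uint8, red, green, blue); there is no depth.
- arm.calibration(name): a dict with "mtx" (3x3 intrinsics, pixels), "rvec" (rotation vector, rad) and "tvec" (3), from world to camera coordinates, as OpenCV has them. Camera axes: x right, y down, z forward; pixel columns grow to the right and rows downward; lengths in m; the calibration is good to about 2 mm. A picture is of the moment at which its call begins. calibration takes no time and is no camera call.
- arm.sign_off(): hands the job in, once; it reports no verdict.
The state is a dict: "time_s": time; "joint_positions": joint angles; "qd": joint speeds; "joint_efforts": joint torques, N m; "ee_pos": TCP position; "tool_rot": TCP orientation; "wrist_force": force on the tool from outside, world axes, zero at the start; "moment": the same for the moment, N m; "gripper_width": opening from 0.0 (shut) to 1.0 (fully open).
Only numpy, scipy, OpenCV 4.12 (cv2) and the standard library are available. Lean on these libraries where they do the work, as an engineer would, in place of code of your own. Each camera call takes 0.05 s, during which the arm holds its last target.

## Working session

There is one attempt and no reset: what is moved stays moved. The work goes in short steps, Python scripts to look and compute and a shell command to move; the robot and the scene stay as the last step left them, time stands still between calls to the robot, and variables do not carry over. Pictures are saved under pics/ and viewed, and the job is handed in when it is done.

```bash
mkdir -p pics; ls; python3 - <<'E'
from rig import arm
import cv2
for n in("scene","top"):
    cv2.imwrite(f"pics/{n}0.png",arm.grab_frame(n)[:,:,::-1])
    c=arm.calibration(n);print(n,c)
print(arm.read_state())
E
```

```text
pics
scene {'mtx': array([[518.37240019,   0.        , 318.53714959],
       [  0.        , 518.37240019, 206.13454831],
       [  0.        ,   0.        ,   1.        ]]), 'rvec': array([ 2.30868934,  1.174774  , -0.3587832 ]), 'tvec': array([-0.36131352, -0.32681903,  2.16036125])}
top {'mtx': array([[459.99978821,   0.        , 318.56460041],
       [  0.        , 459.99978821, 197.0607601 ],
       [  0.        ,   0.        ,   1.        ]]), 'rvec': array([ 2.19351777, -2.17579503,  0.06160836]), 'tvec': array([0.01999784, 0.59130587, 1.38732408])}
{'time_s': 0.1, 'joint_positions': array([-1.35701630e+00,  4.23784666e-01,  1.63060631e+00, -6.66617310e-06,
        1.08861398e+00, -1.90257087e-02]), 'qd': array([ 8.09937107e-04, -8.68128393e-04, -2.09369473e-03, -3.55616773e-04,
       -7.90301448e-05, -7.79066237e-05]), 'joint_efforts': array([-5.77891569e-04, -5.58429015e+01, -2.82443833e+01, -6.69966312e-05,
        3.02222528e-03, -5.00823873e-06]), 'ee_pos': array([ 0.14409517, -0.60765256,  0.23061364]), 'tool_rot': array([-7.02517541e-04,  9.93232405e-01,  1.16141683e-01, -7.15922342e-05]), 'wrist_force': array([-0.35336895,  0.11179907, -0.19858557]), 'moment': array([-0.08010038,  0.03504306,  0.02808115]), 'gripper_width': 1.0011215420669126}
```

View pics/scene0.png

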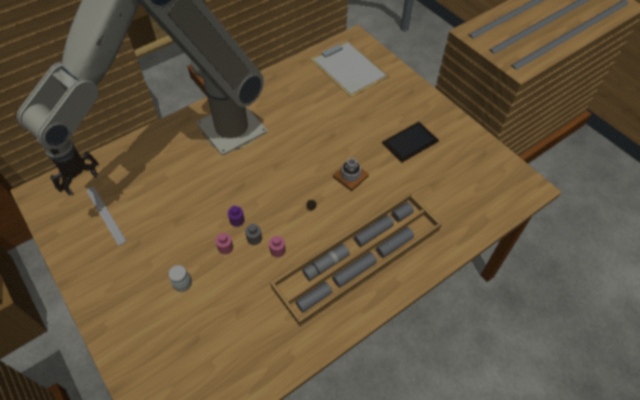

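View pics/top0.png

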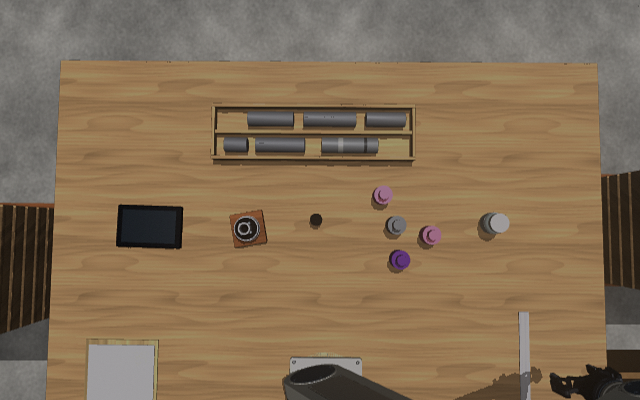

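```bash
cat > h.py <<'E'
import numpy as np,cv2
from rig import arm
def cam(n):
    c=arm.calibration(n);R=cv2.Rodrigues(np.array(c['rvec']))[0];return np.array(c['mtx']),R,np.array(c['tvec']).ravel(),c
def proj(n,p):
    K,R,t,_=cam(n);q=(K@(R@np.atleast_2d(p).T+t[:,None]));return (q[:2]/q[2]).T
def back(n,uv,z):
    K,R,t,_=cam(n);d=R.T@np.linalg.inv(K)@np.array([uv[0],uv[1],1.]);c=-R.T@t
    return c+d*(z-c[2])/d[2]
def crop(img,x0,y0,x1,y1,s,f):
    im=cv2.resize(img[y0:y1,x0:x1],None,fx=s,fy=s,interpolation=cv2.INTER_CUBIC);cv2.imwrite(f,im)
E
python3 - <<'E'
from h import *
a=cv2.imread('pics/top0.png');b=cv2.imread('pics/scene0.png')
A=cv2.convertScaleAbs(a,alpha=1.5,beta=20)
t=[cv2.resize(A[y:y+50,x:x+50],(390,390),interpolation=cv2.INTER_CUBIC) for x,y in((223,203),(291,195),(371,201))]
cv2.imwrite('pics/ztop.png',np.hstack(t[:2]))
B=cv2.convertScaleAbs(b,alpha=1.5,beta=20)
u=[cv2.resize(B[y:y+50,x:x+50],(390,390),interpolation=cv2.INTER_CUBIC) for x,y in((326,145),(286,180),(230,210))]
cv2.imwrite('pics/zscene.png',np.hstack(u[:2]))
cv2.imwrite('pics/zcap.png',np.hstack([t[2],u[2]]))
for n in("top","scene"):
    K,R,tt,_=cam(n);print(n,-R.T@tt)
E
```

```text
top [0.50048044 0.01297854 1.42269517]
scene [ 1.40736412 -0.57758543  1.60942231]
```

View pics/ztop.png

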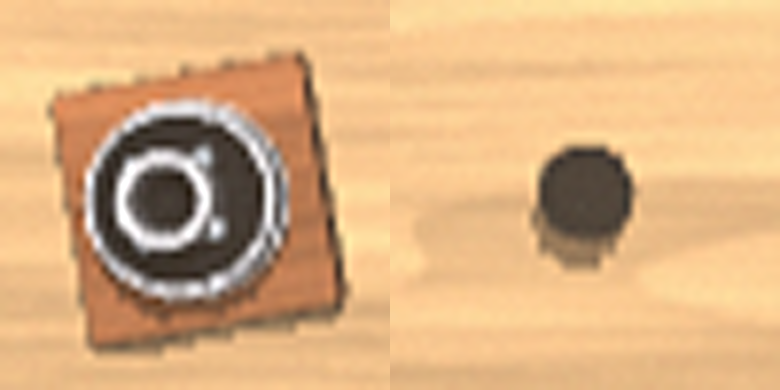

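View pics/zscene.png

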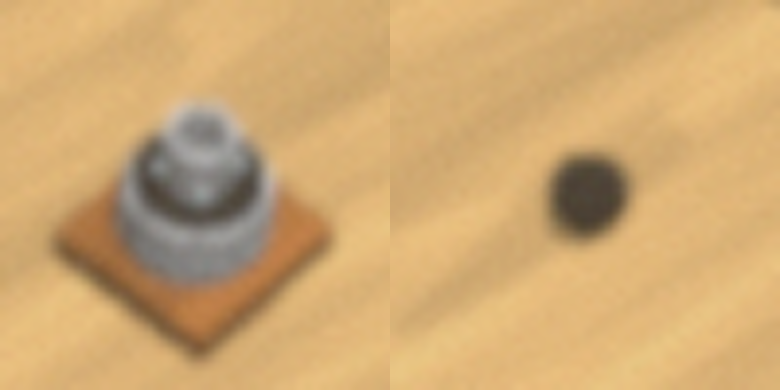

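View pics/zcap.png

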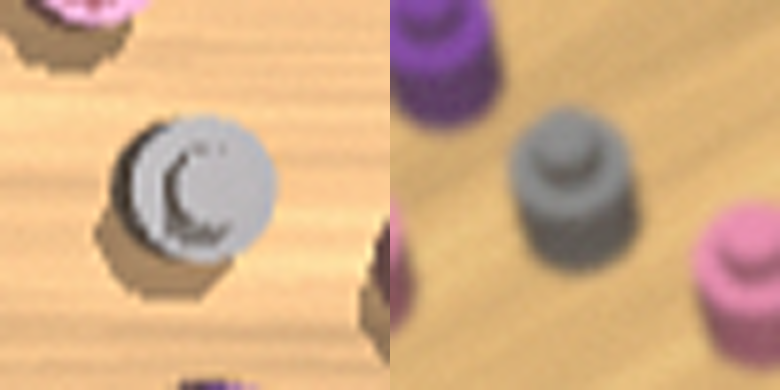

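```bash
python3 - <<'E'
from h import *
f=lambda n,x0,y0,X,Y,z:print(n,back(n,(x0+(X+.5)/7.8-.5,y0+(Y+.5)/7.8-.5),z)[:2].round(4),z)
f('top',223,203,163,199,.096);f('top',223,203,182.5,198,.062);f('top',223,203,197.5,202,.022)
f('scene',326,145,202,129,.096);f('scene',326,145,200,178,.062)
f('scene',326,145,195,240,.022)
f('top',291,195,196,192,.032);f('scene',286,180,200,188,.032)
f('top',371,201,204,189.5,.054);f('scene',230,210,572-390,168,.054)
# blob moments for stopper
for n,x0,y0 in(('top',291,195),('scene',286,180)):
    g=cv2.imread(f'pics/{n}0.png').mean(2)[y0:y0+50,x0:x0+50]
    print(g.min(),np.percentile(g,60))
    w=np.clip(np.percentile(g,20)*.8-g,0,None);w=np.minimum(w,np.percentile(w[w>0],40))
    ys,xs=np.mgrid[:50,:50];u=(w*xs).sum()/w.sum()+x0;v=(w*ys).sum()/w.sum()+y0
    print(n,u,v,back(n,(u,v),.030))
E
```

```text
top [0.4949 0.2398] 0.096
top [0.4952 0.2382] 0.062
top [0.4935 0.239 ] 0.022
scene [0.4919 0.2411] 0.096
scene [0.4947 0.2399] 0.062
scene [0.5003 0.2351] 0.022
top [0.5233 0.0328] 0.032
scene [0.5239 0.0321] 0.032
top [ 0.5081 -0.208 ] 0.054
scene [ 0.5105 -0.2092] 0.054
24.666666666666668 120.33333333333333
top 315.43604263189 220.03490057007758 [0.5207247  0.03358234 0.03      ]
28.666666666666668 104.0
scene 310.84156378600824 204.71831275720166 [0.52579305 0.02907097 0.03      ]
```

```bash
cat >> h.py <<'E'
from scipy.spatial.transform import Rotation as Ro
def st(): return arm.read_state()
def to(p):
    s=st();q=s['tool_rot'];R=Ro.from_quat([q[1],q[2],q[3],q[0]]).as_matrix()
    d=R.T@(np.array(p)-s['ee_pos']);print('t',round(s['time_s'],2),'pos',s['ee_pos'].round(4),'yaw x',np.arctan2(R[1,0],R[0,0]).round(4),'tilt',R[:,2].round(4),'w',round(s['gripper_width'],3),'F',s['wrist_force'].round(2),'j6',s['joint_positions'][5].round(2))
    print('shift tool',d.round(4),'dist',np.linalg.norm(d).round(4))
E
python3 -c "
from h import *
to([.5235,.0325,.12])"; python3 -m crank 2>&1 | tail -3
```

```text
t 0.1 pos [ 0.1441 -0.6077  0.2306] yaw x 0.2328 tilt [-3.0e-04  1.4e-03 -1.0e+00] w 1.001 F [-0.35  0.11 -0.2 ] j6 -0.02
shift tool [ 0.5169 -0.5352  0.1114] dist 0.7523
invalid input
```

```bash
python3 -m crank '[[0.02,-0.02,0.002,0],[0.035,-0.036,0.003,0],[0.035,-0.036,0.003,0],[0.035,-0.036,0.003,0],[0.035,-0.036,0.003,0],[0.035,-0.036,0.003,0],[0.035,-0.036,0.003,0],[0.035,-0.036,0.003,0],[0.035,-0.036,0.003,0],[0.035,-0.036,0.003,0]]' 1 40; python3 -c "
from h import *
to([.5235,.0325,.12])"
```

```text
time_s: 1.35
ee_pos: [0.3913, -0.1946, 0.2022]
tool_rot: [0.0, 0.993, 0.116, 0.0]
wrist_force: [0.9, -0.8, -0.5]
gripper_width: 1.001
t 1.35 pos [ 0.3913 -0.1946  0.2022] yaw x 0.2326 tilt [ 1.e-04 -0.e+00 -1.e+00] w 1.001 F [ 0.93 -0.81 -0.48] j6 0.85
shift tool [ 0.181  -0.1905  0.0822] dist 0.2753
```

```bash
python3 -m crank '[[0.035,-0.037,0.012,0],[0.035,-0.037,0.013,0],[0.035,-0.037,0.013,0],[0.035,-0.036,0.013,0],[0.028,-0.03,0.013,0],[0.013,-0.0135,0.018,0],[0,0,0,0],[0,0,0,0]]' ; python3 -c "
from h import *
to([.5235,.0325,.015])
A=arm.grab_frame('top')[:,:,::-1];B=arm.grab_frame('scene')[:,:,::-1]
crop(A,280,160,370,250,6,'pics/a1.png');crop(B,260,130,360,230,6,'pics/b1.png')"
```

```text
time_s: 2.35
ee_pos: [0.5225, 0.0305, 0.1204]
tool_rot: [0.0, 0.993, 0.116, -0.0]
wrist_force: [-0.4, -1.0, 0.1]
gripper_width: 1.003
t 2.35 pos [0.5225 0.0305 0.1204] yaw x 0.2328 tilt [-7.e-04 -2.e-04 -1.e+00] w 1.003 F [-0.36 -0.96  0.14] j6 1.37
shift tool [ 0.0015 -0.0017  0.1054] dist 0.1055
```

View pics/a1.png

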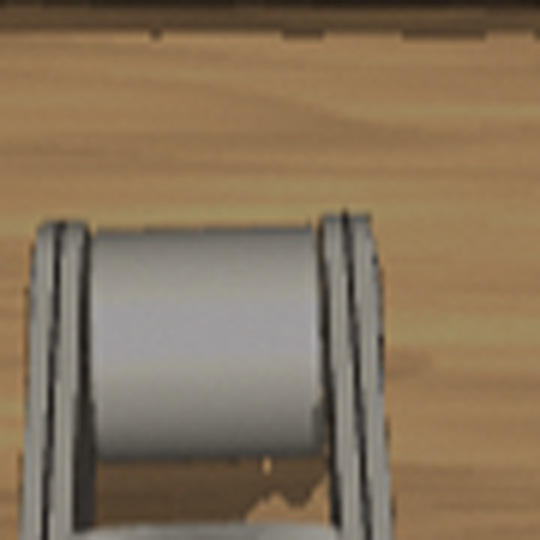

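View pics/b1.png

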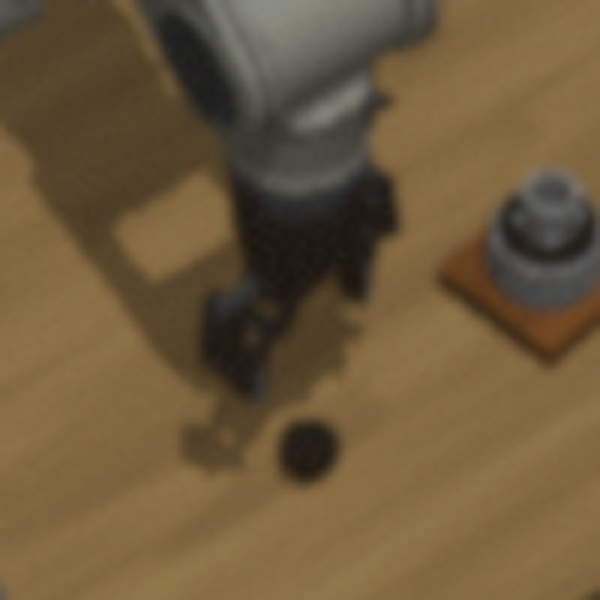

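The top view shows only the wrist, which hides the work. The scene view shows the open fingers above the stopper (crop ~305,450) and nothing in the way. Descending.

```bash
python3 -m crank '[[0.0015,-0.0017,0.03,0],[0,0,0.03,0],[0,0,0.03,0],[0,0,0.0154,0],[0,0,0,0]]' 1 20; python3 -c "
from h import *
to([.5235,.0325,.015])
B=arm.grab_frame('scene')[:,:,::-1]
crop(B,270,160,350,240,7,'pics/b2.png')"
```

```text
time_s: 3.08
ee_pos: [0.5236, 0.0325, 0.0146]
tool_rot: [-0.0, 0.993, 0.116, -0.001]
wrist_force: [-0.5, -0.1, -0.3]
gripper_width: 0.999
t 3.08 pos [0.5236 0.0325 0.0146] yaw x 0.232 tilt [-0.0013 -0.     -1.    ] w 0.999 F [-0.51 -0.13 -0.28] j6 1.38
shift tool [-0.0001  0.     -0.0004] dist 0.0004
```

View pics/b2.png

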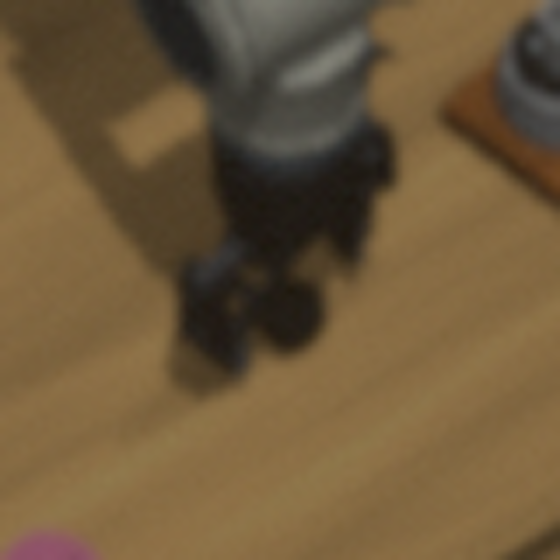

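The stopper head (crop ~290,315) sits between the fingers. I'll close once, reopen, turn 90° and close again to centre it both ways.

```bash
python3 -m crank '[[0,0,0,0],[0,0,0,0],[0,0,0,0],[0,0,0,0],[0,0,0,0],[0,0,0,0]]' -1 20;python3 -m crank '[[0,0,0,0],[0,0,0,0]]' 0.6 20; python3 -m crank '[[0,0,0,-0.175],[0,0,0,-0.175],[0,0,0,-0.175],[0,0,0,-0.175],[0,0,0,-0.175],[0,0,0,-0.175],[0,0,0,-0.175],[0,0,0,-0.175],[0,0,0,-0.171]]'; python3 -m crank '[[0,0,0,0],[0,0,0,0],[0,0,0,0],[0,0,0,0],[0,0,0,0]]' -1 25;  python3 -c "
from h import *
to([.5235,.0325,.015])"
```

```text
time_s: 3.88
ee_pos: [0.5245, 0.0331, 0.0157]
tool_rot: [0.0, 0.993, 0.116, 0.001]
wrist_force: [-1.1, -0.3, 6.6]
gripper_width: 0.435
time_s: 4.12
ee_pos: [0.524, 0.0331, 0.015]
tool_rot: [0.0, 0.993, 0.116, 0.0]
wrist_force: [1.0, -0.8, 0.1]
gripper_width: 0.793
time_s: 5.25
ee_pos: [0.5239, 0.033, 0.0148]
tool_rot: [-0.0, 0.618, 0.786, -0.0]
wrist_force: [0.6, 0.3, -0.2]
gripper_width: 0.801
time_s: 5.88
ee_pos: [0.524, 0.033, 0.015]
tool_rot: [-0.0, 0.62, 0.784, -0.0]
wrist_force: [-1.0, 0.5, 4.7]
gripper_width: 0.431
t 5.88 pos [0.524 0.033 0.015] yaw x 1.8033 tilt [-1.e-04 -0.e+00 -1.e+00] w 0.431 F [-1.    0.47  4.72] j6 -0.19
shift tool [-0.0004 -0.0006  0.    ] dist 0.0007
```

```bash
python3 -m crank '[[0,0,-0.02,0],[0,0,-0.035,0],[0,0,-0.035,0],[0,0,-0.035,0],[0,0,0,0]]'; python3 -c "
from h import *
to([.4945,.239,.14])"
```

```text
time_s: 6.5
ee_pos: [0.5259, 0.0331, 0.1423]
tool_rot: [0.002, 0.62, 0.784, 0.002]
wrist_force: [0.7, -0.4, -0.1]
gripper_width: 0.434
t 6.5 pos [0.5259 0.0331 0.1423] yaw x 1.8036 tilt [ 5.5e-03  2.0e-04 -1.0e+00] w 0.434 F [ 0.69 -0.4  -0.07] j6 -0.19
shift tool [0.2076 0.0169 0.0022] dist 0.2083
```

```bash
python3 -m crank '[[0.02,0.0016,0,0],[0.04,0.0034,0,0],[0.05,0.004,0,0],[0.05,0.004,0,0],[0.03,0.0025,0,0],[0.0176,0.0014,0,0],[0,0,0,0],[0,0,0,0]]'; python3 -c "
from h import *
to([.4945,.239,.14])
B=arm.grab_frame('scene')[:,:,::-1]
crop(B,310,110,390,190,7,'pics/b3.png')
A=arm.grab_frame('top')[:,:,::-1];crop(A,200,180,280,260,7,'pics/a3.png')
"
```

```text
time_s: 7.5
ee_pos: [0.4925, 0.2379, 0.1395]
tool_rot: [-0.0, 0.62, 0.784, -0.0]
wrist_force: [0.1, -0.9, -1.2]
gripper_width: 0.428
t 7.5 pos [0.4925 0.2379 0.1395] yaw x 1.8032 tilt [-8.e-04 -6.e-04 -1.e+00] w 0.428 F [ 0.1  -0.86 -1.2 ] j6 0.2
shift tool [ 0.0006  0.0022 -0.0005] dist 0.0024
```

View pics/b3.png

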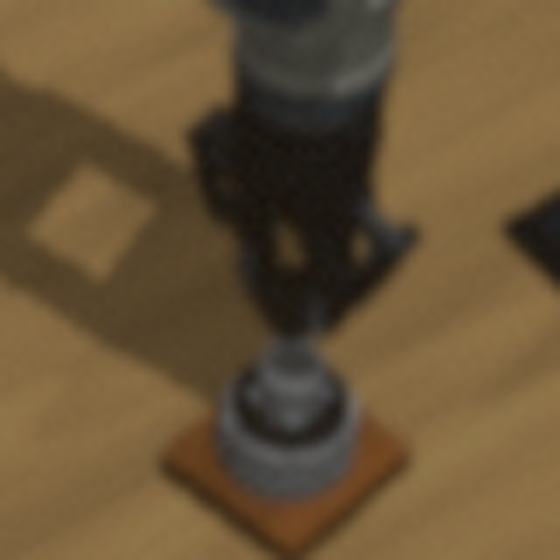

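View pics/a3.png

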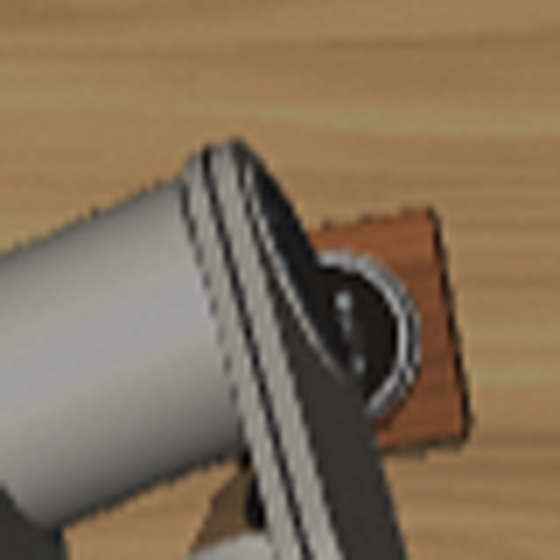

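The scene view shows the dark stopper and fingers directly above the neck (crop ~290,345). The top view is mostly hidden by the wrist. Correcting and lowering in steps.

```bash
python3 -m crank '[[0.0006,0.0022,0.01,0],[0,0,0.012,0],[0,0,0,0],[0,0,0,0]]'; python3 -c "
from h import *
to([.4945,.239,.092])"
```

```text
time_s: 8.1
ee_pos: [0.4945, 0.2399, 0.1176]
tool_rot: [-0.0, 0.62, 0.784, -0.0]
wrist_force: [-0.1, 0.4, -0.8]
gripper_width: 0.429
t 8.1 pos [0.4945 0.2399 0.1176] yaw x 1.8037 tilt [-5.e-04 -2.e-04 -1.e+00] w 0.429 F [-0.08  0.35 -0.77] j6 0.2
shift tool [-0.0009 -0.0002  0.0256] dist 0.0257
```

```bash
python3 -m crank '[[-0.0005,0,0.006,0],[0,0,0.006,0],[0,0,0,0]]'; python3 -c "
from h import *
to([.4945,.239,.092])"
```

```text
time_s: 8.48
ee_pos: [0.4942, 0.2393, 0.1053]
tool_rot: [-0.0, 0.62, 0.785, -0.0]
wrist_force: [-0.1, 0.5, -0.1]
gripper_width: 0.436
t 8.47 pos [0.4942 0.2393 0.1053] yaw x 1.8038 tilt [-1.e-03 -4.e-04 -1.e+00] w 0.436 F [-0.08  0.46 -0.06] j6 0.2
shift tool [-0.0004  0.0002  0.0133] dist 0.0133
```

```bash
python3 -m crank '[[0,0,0.005,0],[0,0,0.004,0],[0,0,0,0]]';python3 -m crank '[[0,0,0.002,0],[0,0,0.001,0],[0,0,0,0]]'; python3 -m crank '[[0,0,0.001,0],[0,0,0.001,0],[0,0,0,0]]';python3 -c "
from h import *
to([.4945,.239,.092])"
```

```text
time_s: 8.85
ee_pos: [0.4944, 0.2394, 0.0965]
tool_rot: [-0.0, 0.62, 0.785, -0.0]
wrist_force: [-0.8, 0.2, -0.1]
gripper_width: 0.433
time_s: 9.22
ee_pos: [0.495, 0.2396, 0.094]
tool_rot: [0.0, 0.62, 0.785, 0.0]
wrist_force: [1.4, 0.5, -0.1]
gripper_width: 0.43
time_s: 9.6
ee_pos: [0.4951, 0.2397, 0.092]
tool_rot: [0.0, 0.62, 0.784, 0.0]
wrist_force: [1.8, 0.8, -0.7]
gripper_width: 0.429
t 9.6 pos [0.4951 0.2397 0.092 ] yaw x 1.8038 tilt [ 8.e-04  3.e-04 -1.e+00] w 0.429 F [ 1.77  0.8  -0.7 ] j6 0.2
shift tool [-0.0005 -0.0007  0.    ] dist 0.0009
```

```bash
python3 -m crank '[[0,0,0.001,0],[0,0,0.001,0],[0,0,0,0]]';python3 -m crank '[[0,0,0.001,0],[0,0,0,0]]'; python3 -c "
from h import *
to([.4945,.239,.092])"
```

```text
time_s: 9.98
ee_pos: [0.4951, 0.2397, 0.091]
tool_rot: [0.0, 0.62, 0.785, 0.0]
wrist_force: [-0.3, -0.8, 10.9]
gripper_width: 0.427
time_s: 10.22
ee_pos: [0.4951, 0.2397, 0.0909]
tool_rot: [0.0, 0.62, 0.785, 0.0]
wrist_force: [-3.9, -2.0, 20.6]
gripper_width: 0.432
t 10.22 pos [0.4951 0.2397 0.0909] yaw x 1.8038 tilt [ 1.e-03  4.e-04 -1.e+00] w 0.432 F [-3.85 -1.99 20.61] j6 0.2
shift tool [-0.0005 -0.0007 -0.0011] dist 0.0015
```

Seating force appeared at TCP z = 0.091, which is where the head should meet the rim. Releasing and backing off.

```bash
python3 -m crank '[[0,0,-0.001,0],[0,0,0,0],[0,0,0,0]]' 0.8; python3 -m crank '[[0,0,-0.03,0],[0,0,-0.04,0],[0,0,-0.02,0]]' 1 ; python3 -m crank '[[-0.05,0,0,0],[-0.055,0,0,0],[-0.055,0,0,0],[-0.055,0,0,0]]'; python3 -c "
from h import *
B=arm.grab_frame('scene')[:,:,::-1]
crop(B,310,110,390,190,7,'pics/b4.png')
A=arm.grab_frame('top')[:,:,::-1];crop(A,200,180,280,260,7,'pics/a4.png')
to([.509,-.2085,.18])
"
```

```text
time_s: 10.6
ee_pos: [0.4942, 0.2393, 0.0895]
tool_rot: [-0.0, 0.62, 0.785, -0.001]
wrist_force: [0.1, 1.7, 0.3]
gripper_width: 0.902
time_s: 10.98
ee_pos: [0.4952, 0.2398, 0.1815]
tool_rot: [0.0, 0.62, 0.785, 0.001]
wrist_force: [0.4, 0.2, -0.8]
gripper_width: 1.0
time_s: 11.48
ee_pos: [0.5443, 0.0287, 0.1797]
tool_rot: [-0.0, 0.62, 0.785, -0.0]
wrist_force: [0.6, 1.0, 0.5]
gripper_width: 1.0
t 11.57 pos [0.5451 0.026  0.1797] yaw x 1.7992 tilt [ 2.e-04 -9.e-04 -1.e+00] w 0.999 F [ 0.35  0.96 -0.26] j6 -0.2
shift tool [-2.202e-01 -8.830e-02 -1.000e-04] dist 0.2373
```

View pics/b4.png

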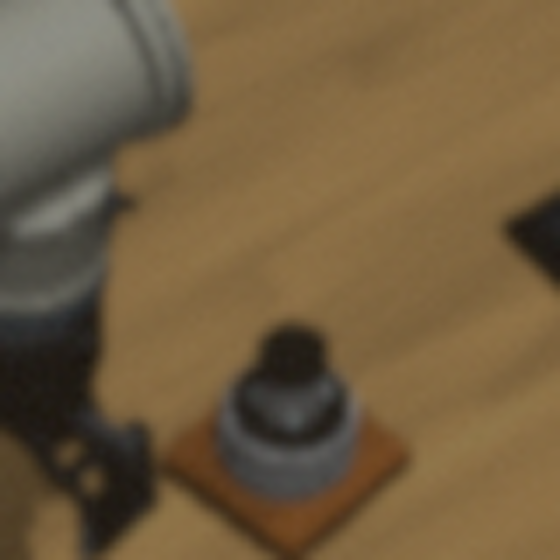

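View pics/a4.png

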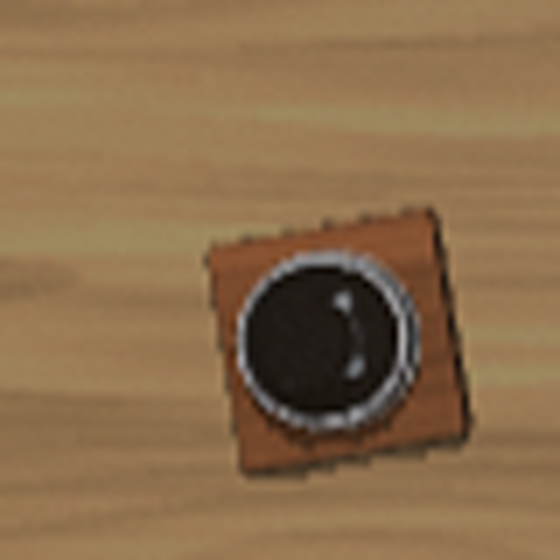

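The stopper head is seated on the neck (scene crop 293,345), level and centred over the gasket. Now locating the cap's neighbours to choose the jaw direction.

```bash
python3 - <<'E'
from h import *
A=arm.grab_frame('top')[:,:,::-1]
crop(A,350,170,450,280,5,'pics/a5.png')
c=np.array([.509,-.2085])
for uv in((382,196),(430,235),(400,260)):
    p=back('top',uv,.066)[:2];d=p-c;print(p.round(3),np.linalg.norm(d).round(3),np.degrees(np.arctan2(d[1],d[0])).round(0))
E
```

```text
[ 0.593 -0.163] 0.095 29.0
[ 0.479 -0.304] 0.1 -107.0
[ 0.405 -0.215] 0.104 -176.0
```

View pics/a5.png

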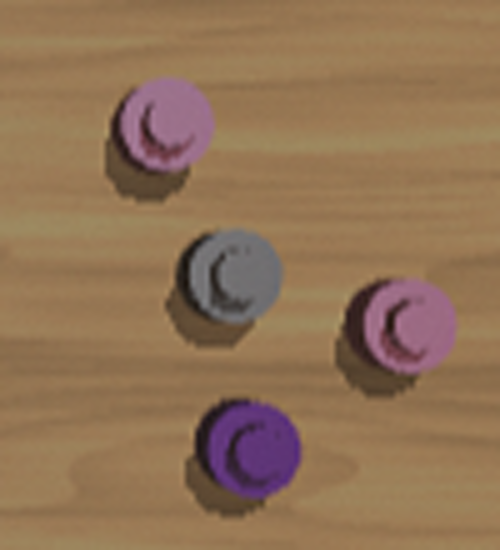

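```bash
python3 -m crank '[[-0.02,-0.008,0,0],[-0.04,-0.016,0.005,0],[-0.05,-0.02,0.005,0],[-0.05,-0.02,0.01,0],[-0.04,-0.016,0.01,0],[-0.017,-0.007,0.01,0],[0,0,0,0],[0,0,0,0]]' 0.4 20; python3 -c "
from h import *
to([.509,-.2085,.056])
B=arm.grab_frame('scene')[:,:,::-1]
crop(B,210,170,300,260,7,'pics/b6.png')"
```

```text
time_s: 12.62
ee_pos: [0.51, -0.1995, 0.1399]
tool_rot: [-0.0, 0.62, 0.785, 0.0]
wrist_force: [-0.3, -0.1, 0.4]
gripper_width: 0.701
t 12.62 pos [ 0.51   -0.1995  0.1399] yaw x 1.8049 tilt [-3.e-04  5.e-04 -1.e+00] w 0.701 F [-0.27 -0.14  0.39] j6 -0.63
shift tool [-0.0085 -0.003   0.0839] dist 0.0844
```

View pics/b6.png

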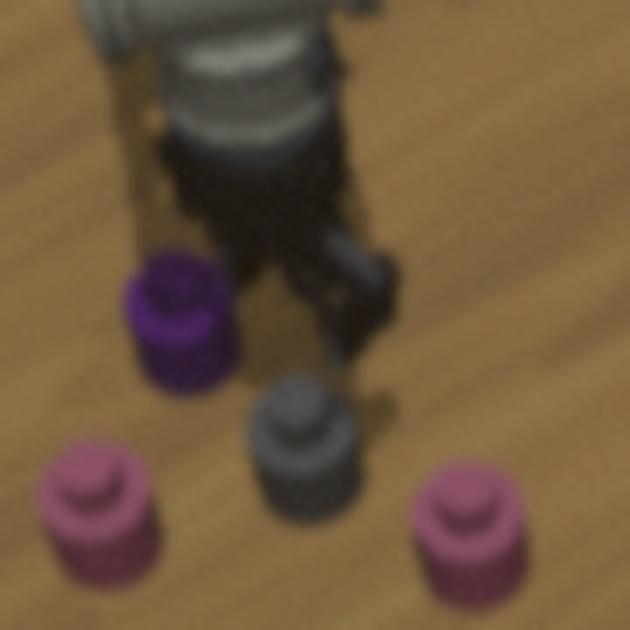

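The grey cap (crop ~302,405) is below the gripper, and the fingers are clear of the purple cap. Correcting, then descending.

```bash
python3 -m crank '[[-0.0085,-0.003,0,0],[0,0,0.02,0],[0,0,0.025,0],[0,0,0,0]]'; python3 -c "
from h import *
to([.509,-.2085,.056])"; python3 -m crank '[[0,0,0.02,0],[0,0,0.018,0],[0,0,0,0]]'; python3 -c "
from h import *
to([.509,-.2085,.056])
B=arm.grab_frame('scene')[:,:,::-1]
crop(B,210,170,300,260,7,'pics/b7.png')"
```

```text
time_s: 13.18
ee_pos: [0.5078, -0.2093, 0.0938]
tool_rot: [-0.002, 0.62, 0.785, -0.0]
wrist_force: [0.5, 0.1, -0.3]
gripper_width: 0.703
t 13.18 pos [ 0.5078 -0.2093  0.0938] yaw x 1.8044 tilt [-0.0029  0.0012 -1.    ] w 0.703 F [ 0.48  0.06 -0.3 ] j6 -0.65
shift tool [0.0004 0.0014 0.0378] dist 0.0378
time_s: 13.55
ee_pos: [0.5082, -0.2095, 0.0562]
tool_rot: [-0.001, 0.62, 0.785, -0.0]
wrist_force: [0.8, -0.0, -0.1]
gripper_width: 0.703
t 13.55 pos [ 0.5082 -0.2095  0.0562] yaw x 1.804 tilt [-1.9e-03  9.0e-04 -1.0e+00] w 0.703 F [ 0.79 -0.02 -0.09] j6 -0.65
shift tool [0.0008 0.001  0.0002] dist 0.0013
```

View pics/b7.png

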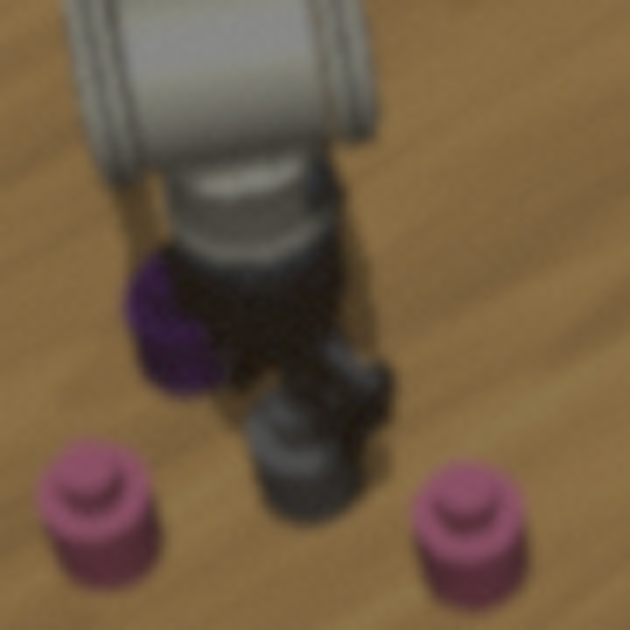

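The grip of the grey cap (~300,410) is between the fingers and nothing has been touched. Closing, reopening, turning +90° and closing again to centre it.

```bash
python3 -m crank '[[0,0,0,0],[0,0,0,0],[0,0,0,0],[0,0,0,0],[0,0,0,0]]' -1 20;python3 -m crank '[[0,0,0,0],[0,0,0,0]]' 0.4; python3 -m crank '[[0,0,0,0.175],[0,0,0,0.175],[0,0,0,0.175],[0,0,0,0.175],[0,0,0,0.175],[0,0,0,0.175],[0,0,0,0.175],[0,0,0,0.175],[0,0,0,0.171],[0,0,0,0]]'; python3 -m crank '[[0,0,0,0],[0,0,0,0],[0,0,0,0],[0,0,0,0],[0,0,0,0]]' -1 20;python3 -m crank '[[0,0,0,0],[0,0,0,0]]' -1 80;  python3 -c "
from h import *
to([.509,-.2085,.056])"
```

```text
time_s: 14.22
ee_pos: [0.5094, -0.2101, 0.0576]
tool_rot: [0.001, 0.62, 0.784, 0.0]
wrist_force: [-0.4, 0.7, 6.0]
gripper_width: 0.345
time_s: 14.48
ee_pos: [0.5086, -0.2098, 0.0568]
tool_rot: [-0.0, 0.62, 0.784, -0.0]
wrist_force: [-0.2, -0.4, -0.9]
gripper_width: 0.699
time_s: 15.72
ee_pos: [0.5086, -0.2098, 0.0567]
tool_rot: [-0.0, 0.993, 0.117, -0.0]
wrist_force: [0.0, -0.0, -0.0]
gripper_width: 0.699
time_s: 16.35
ee_pos: [0.5088, -0.2099, 0.0569]
tool_rot: [-0.0, 0.993, 0.116, -0.0]
wrist_force: [-0.4, -0.3, 0.8]
gripper_width: 0.342
time_s: 16.6
ee_pos: [0.5089, -0.2098, 0.0571]
tool_rot: [-0.0, 0.993, 0.116, 0.0]
wrist_force: [-1.0, 0.8, 4.8]
gripper_width: 0.323
t 16.6 pos [ 0.5089 -0.2098  0.0571] yaw x 0.2329 tilt [ 1.e-04  1.e-04 -1.e+00] w 0.323 F [-0.97  0.75  4.82] j6 0.93
shift tool [ 0.0004 -0.0012  0.0011] dist 0.0017
```

```bash
python3 -m crank '[[0,0,-0.02,0],[0,0,-0.04,0],[0,0,-0.05,0],[0,0,-0.033,0],[0,0,0,0]]'; python3 -c "
from h import *
to([.4948,.2396,.20])
B=arm.grab_frame('scene')[:,:,::-1]
crop(B,210,150,300,240,7,'pics/b8.png')"
```

```text
time_s: 17.23
ee_pos: [0.5104, -0.2106, 0.2025]
tool_rot: [0.001, 0.993, 0.116, 0.002]
wrist_force: [-0.4, 0.7, -0.4]
gripper_width: 0.321
t 17.23 pos [ 0.5104 -0.2106  0.2025] yaw x 0.2329 tilt [ 0.0051 -0.0023 -1.    ] w 0.321 F [-0.41  0.7  -0.43] j6 0.93
shift tool [ 0.0887 -0.4417  0.0013] dist 0.4505
```

View pics/b8.png

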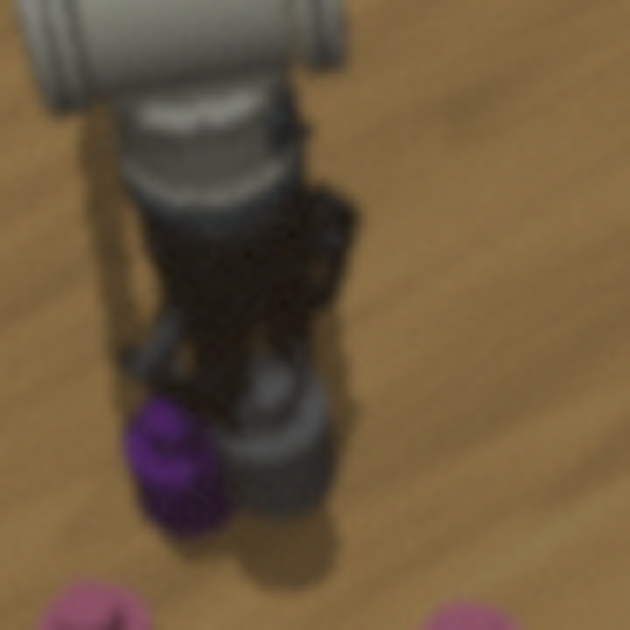

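The cap is lifted in the gripper (crop ~275,440) and hangs upright. Carrying it to the canister.

```bash
python3 -m crank '[[0.004,-0.02,0,0],[0.008,-0.04,0,0],[0.0105,-0.052,0,0],[0.0105,-0.052,0,0],[0.0105,-0.052,0,0],[0.0105,-0.052,0,0],[0.0105,-0.052,0,0],[0.0105,-0.052,0,0],[0.008,-0.04,0,0],[0.005,-0.026,0,0]]';python3 -m crank '[[0,0,0,0],[0,0,0,0],[0,0,0,0]]'; python3 -c "
from h import *
to([.4948,.2396,.17])"
```

```text
time_s: 18.52
ee_pos: [0.4913, 0.2389, 0.198]
tool_rot: [0.0, 0.993, 0.117, -0.002]
wrist_force: [0.6, -1.2, -1.2]
gripper_width: 0.32
time_s: 18.9
ee_pos: [0.493, 0.2357, 0.1994]
tool_rot: [0.0, 0.993, 0.116, -0.001]
wrist_force: [0.6, 0.5, -0.7]
gripper_width: 0.321
t 18.9 pos [0.493  0.2357 0.1994] yaw x 0.2319 tilt [-1.1e-03 -6.0e-04 -1.0e+00] w 0.321 F [ 0.6  0.5 -0.7] j6 1.76
shift tool [ 0.0027 -0.0034  0.0294] dist 0.0297
```

```bash
python3 -m crank '[[0.0027,-0.0034,0.01,0],[0,0,0.014,0],[0,0,0,0],[0,0,0,0]]'; python3 -c "
from h import *
to([.4948,.2396,.17])
B=arm.grab_frame('scene')[:,:,::-1]
crop(B,310,110,390,190,7,'pics/b9.png')
p=lambda z:(proj('scene',[.4948,.2396,z])-[310,110])*7+3
print([ (z,p(z).round(0).tolist()) for z in (.062,.108,.118,.172,.196)])"
```

```text
time_s: 19.4
ee_pos: [0.4952, 0.2404, 0.1756]
tool_rot: [0.0, 0.993, 0.116, -0.0]
wrist_force: [-0.9, -0.0, 0.1]
gripper_width: 0.324
t 19.4 pos [0.4952 0.2404 0.1756] yaw x 0.2327 tilt [-5.e-04 -3.e-04 -1.e+00] w 0.324 F [-0.89 -0.    0.1 ] j6 1.77
shift tool [-0.0005  0.0007  0.0056] dist 0.0057
[(0.062, [[291.0, 405.0]]), (0.108, [[296.0, 351.0]]), (0.118, [[297.0, 339.0]]), (0.172, [[302.0, 273.0]]), (0.196, [[305.0, 242.0]])]
```

View pics/b9.png

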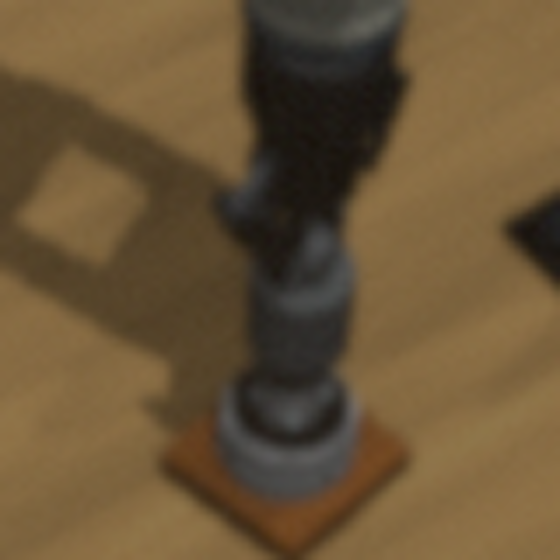

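The cap's outline is centred at crop x≈301, matching the projected neck axis (302). Lowering stepwise and watching the force.

```bash
python3 -m crank '[[-0.0004,0.0006,0.006,0],[0,0,0.004,0],[0,0,0,0]]'; python3 -m crank '[[0,0,0.004,0],[0,0,0.003,0],[0,0,0,0]]';python3 -c "
from h import *
to([.4948,.2396,.119])"
```

```text
time_s: 19.82
ee_pos: [0.4947, 0.2397, 0.1655]
tool_rot: [0.0, 0.993, 0.116, -0.0]
wrist_force: [-0.4, 1.1, 0.6]
gripper_width: 0.323
time_s: 20.2
ee_pos: [0.4948, 0.2398, 0.1586]
tool_rot: [0.0, 0.993, 0.116, -0.0]
wrist_force: [0.5, 0.3, -0.3]
gripper_width: 0.323
t 20.2 pos [0.4948 0.2398 0.1586] yaw x 0.2328 tilt [-5.e-04 -2.e-04 -1.e+00] w 0.323 F [ 0.52  0.25 -0.31] j6 1.77
shift tool [-0.      0.0002  0.0396] dist 0.0396
```

```bash
python3 -m crank '[[0,0,0.006,0],[0,0,0.006,0],[0,0,0.005,0],[0,0,0.004,0],[0,0,0,0]]'; python3 -m crank '[[0,0,0.003,0],[0,0,0.002,0],[0,0,0,0]]';python3 -c "
from h import *
to([.4948,.2396,.119])"
```

```text
time_s: 20.82
ee_pos: [0.4948, 0.2398, 0.1375]
tool_rot: [0.0, 0.993, 0.116, -0.0]
wrist_force: [-0.3, -0.0, 0.1]
gripper_width: 0.322
time_s: 21.2
ee_pos: [0.4949, 0.2398, 0.1328]
tool_rot: [0.0, 0.993, 0.116, -0.0]
wrist_force: [-0.9, -0.5, -0.4]
gripper_width: 0.319
t 21.2 pos [0.4949 0.2398 0.1328] yaw x 0.2328 tilt [-2.e-04 -1.e-04 -1.e+00] w 0.319 F [-0.9  -0.49 -0.39] j6 1.77
shift tool [-0.0002  0.0002  0.0138] dist 0.0138
```

```bash
for i in 1 ; do python3 -m crank '[[0,0,0.001,0],[0,0,0.001,0],[0,0,0,0]]'; done; python3 -m crank '[[0,0,0.001,0],[0,0,0.001,0],[0,0,0,0]]'; python3 -m crank '[[0,0,0.001,0],[0,0,0.001,0],[0,0,0,0]]'
```

```text
time_s: 21.58
ee_pos: [0.4952, 0.2397, 0.1311]
tool_rot: [0.0, 0.993, 0.116, 0.0]
wrist_force: [0.0, -1.8, 3.0]
gripper_width: 0.322
time_s: 21.95
ee_pos: [0.4958, 0.2397, 0.13]
tool_rot: [0.0, 0.993, 0.116, 0.001]
wrist_force: [-0.2, -3.7, 10.2]
gripper_width: 0.322
time_s: 22.32
ee_pos: [0.4956, 0.24, 0.1277]
tool_rot: [-0.0, 0.993, 0.116, 0.001]
wrist_force: [0.5, -0.7, 4.0]
gripper_width: 0.324
```

The force peaked at about 10 N and then fell to 4 N, so the cap is going over the balls. Continuing down.

```bash
python3 -m crank '[[0,0,0.001,0],[0,0,0.001,0],[0,0,0,0]]'; python3 -m crank '[[0,0,0.001,0],[0,0,0.001,0],[0,0,0,0]]'; python3 -m crank '[[0,0,0.001,0],[0,0,0.001,0],[0,0,0,0]]'
```

```text
time_s: 22.7
ee_pos: [0.4946, 0.2397, 0.1243]
tool_rot: [0.0, 0.993, 0.116, -0.0]
wrist_force: [1.3, -1.2, -4.4]
gripper_width: 0.323
time_s: 23.08
ee_pos: [0.4942, 0.2395, 0.1219]
tool_rot: [0.0, 0.993, 0.116, -0.001]
wrist_force: [-0.0, -0.7, -13.1]
gripper_width: 0.319
time_s: 23.45
ee_pos: [0.4948, 0.2397, 0.1209]
tool_rot: [0.0, 0.993, 0.116, -0.0]
wrist_force: [0.1, -1.9, -7.8]
gripper_width: 0.319
```

```bash
python3 -m crank '[[0,0,0.001,0],[0,0,0,0],[0,0,0,0]]'; python3 -m crank '[[0,0,0.001,0],[0,0,0,0],[0,0,0,0]]'; 
```

```text
time_s: 23.82
ee_pos: [0.4951, 0.2401, 0.1202]
tool_rot: [-0.0, 0.993, 0.116, 0.0]
wrist_force: [-0.7, -1.6, -3.6]
gripper_width: 0.323
time_s: 24.2
ee_pos: [0.4953, 0.2401, 0.1192]
tool_rot: [-0.0, 0.993, 0.116, 0.0]
wrist_force: [0.3, -0.9, -0.6]
gripper_width: 0.32
```

```bash
python3 -m crank '[[0,0,0.001,0],[0,0,0,0],[0,0,0,0]]'; python3 -m crank '[[0,0,0.0005,0],[0,0,0,0],[0,0,0,0]]'; 
```

```text
time_s: 24.58
ee_pos: [0.4955, 0.2403, 0.1191]
tool_rot: [-0.0, 0.993, 0.116, 0.001]
wrist_force: [-2.6, -1.1, 9.1]
gripper_width: 0.32
time_s: 24.95
ee_pos: [0.4956, 0.2403, 0.119]
tool_rot: [-0.0, 0.993, 0.116, 0.001]
wrist_force: [-4.4, -1.1, 13.0]
gripper_width: 0.319
```

The hard stop is at TCP z = 0.119, as expected for the gasket, with about 13 N. Holding to check that the force is steady, and taking a picture.

```bash
python3 -m crank '[[0,0,0,0],[0,0,0,0],[0,0,0,0],[0,0,0,0],[0,0,0,0],[0,0,0,0],[0,0,0,0],[0,0,0,0]]'; python3 -c "
from h import *
B=arm.grab_frame('scene')[:,:,::-1]
crop(B,310,110,390,190,7,'pics/b10.png')
to([.4948,.2396,.119])
p=lambda z:(proj('scene',[.4948,.2396,z])-[310,110])*7+3
print(p(.116),p(.14))"
```

```text
time_s: 25.95
ee_pos: [0.4957, 0.2403, 0.1191]
tool_rot: [-0.0, 0.993, 0.116, 0.001]
wrist_force: [-4.5, -1.4, 14.0]
gripper_width: 0.321
t 26.0 pos [0.4956 0.2403 0.1191] yaw x 0.2328 tilt [ 1.6e-03  9.0e-04 -1.0e+00] w 0.32 F [-4.22 -0.34 13.26] j6 1.77
shift tool [-0.001   0.0005  0.0001] dist 0.0011
[[296.45563154 341.65745977]] [[298.89978945 312.54816835]]
```

View pics/b10.png

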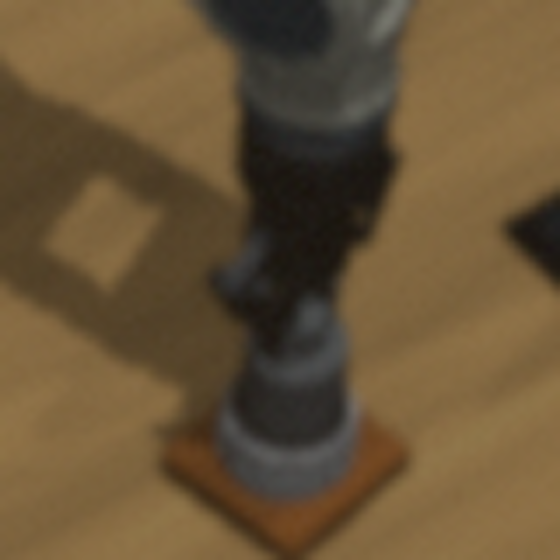

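The cap sits on the shoulder (underside rim at crop ~290,420), upright and centred, with the gasket covered. The push is steady at 13–14 N. Handing in.

```bash
python3 -c "
from h import *
print(arm.sign_off())"
```

```text
the job is handed in; nothing more can be done
None
```

The canister is sealed and the job was handed in at about 26 s; the sign-off gives no verdict, so the result below is from my own checks.

- **Stopper:** I centred it with two grips at right angles and lowered it into the neck. It met the rim where expected, with the tool at z = 0.091 m and about 20 N of push. I then let go, and both pictures afterwards showed the head centred and level on the neck.
- **Cap:** I centred the grey cap the same way and carried it over the neck. Going down, the force rose to about 10 N at the balls and dropped at the click. The balls then pulled the cap down at up to about 13 N, and it stopped hard at z = 0.119 m, as expected for the gasket.
- **Final push:** I held a steady 13–14 N downward for a second with the fingers still gripping the cap. A small side force of about 4 N was present at the same time. The cap looked upright and centred in the last picture.
- **Other objects:** The drill core, tablet and jar were never approached. I did not measure their positions again at the end.

No check failed or disagreed with another. The top camera could not confirm the seated cap, since the wrist blocks its view there.

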